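# Load the spring-loaded board dispenser and hold it down

## Task

Load the spring-loaded dispenser: gently lay the red tasting board squarely on the light wooden one already in it, then the dark wooden board squarely on top of the red one, letting go of each, edges flush all round. Then push the middle of the pile straight down with the fingertips until the platform has sunk 20 mm (red pointer in the green band, never down to the bottom stop), and finish while still holding it pressed there, so that I can slip in the keeper pin. Leave the other things on the worktop alone.

Things in the scene. Friction and masses are not known exactly. Their poses are not given: they have to be found in the camera images.
- dispenser: Fixed steel well, open at the top, on a black foot 126 x 180 x 10 mm. Walls 96 (x) x 150 (y) mm outside, 86 x 140 inside, rim 74 mm above the worktop; a grey platform fills the mouth, flush with the rim at rest. Origin: centre of the underside, on the worktop; z up, y along the long side; the front with slot, red pointer and green band faces its -x.
- platform_top (a point): Centre of the platform's upper face (the platform is 78 x 130 mm, axes as the dispenser's). 74 mm above the worktop at rest; sinks straight down when pushed.
- platform (a joint): How far the sprung platform is pushed down, m: 0 at rest (up), 0.036 at the bottom stop; pointer in the green band from 0.015 to 0.025. The spring resists with 5 to 7 N at the start plus 400 N/m, about 14 N at 0.020; the boards' weight (under 3.5 N) counts towards it but does not move it alone. It comes back up when let go.
- light_board: Light wooden tasting board, 60 (x) x 110 (y) x 14 (z) mm, about 80 g, with two thin inlaid lines across its ends. Loose, already lying on the middle of the platform, long side along the dispenser's long side. Origin: centre of its underside; z up. A half turn looks the same.
- red_board: Red plastic tasting board, same size and axes as the light one; flat and loose on the worktop, left or right of the dispenser. Origin: centre of its underside.
- dark_board: Dark wooden tasting board, same size and axes as the light one; flat and loose on the worktop, on the other side of the dispenser. Origin: centre of its underside.
- jug: Clear measuring jug, 135 mm high, loose bystander at the back. Origin: its underside.
- onion: Brown onion, 85 mm high, loose bystander at the back left. Origin: its underside.
- salsa_jar: Jar with a yellow lid, 66 mm across, 100 mm high, loose bystander at the back left. Origin: its underside.
- salt_shaker: Salt shaker, 44 mm across, 90 mm high, loose bystander behind the dispenser on the right. Origin: its underside.

How it is judged:
By the outcome, as a careful person would: the job done as asked, in the order asked, and still so for the second after the job is handed in, while the arm keeps its last pose, push and grip.
It also fails if it takes over 64 s, if anything falls off the work surface, if the arm or the gripper's body presses on something with over 40 N, if the wrist force passes 120 N, or if a joint passes its speed limit or range.

## Robot

A 6-joint arm with a two-finger parallel gripper is mounted at the origin on a cart in front of the work surface, level with it; the furniture and walls round the work are solid. World frame = base frame: x ahead of the robot, y to its left, z up, the work surface at z = 0. Lengths are in m, angles in rad, forces in N, time in s.
With the tool pointing down it reaches from about 0.35 to 0.775 m from the base axis. Payload 5.5 kg.
Tool frame: the origin (TCP) lies between the finger pads; the fingertips stand 19 mm ahead of it and the grasp point (between the pads) is the TCP; z points along the fingers, x is the direction in which the jaws open and shut, and the axes are right-handed (so a half turn about z gives the same grasp; the last joint's range is limited). The gripper opens to 85 mm and grips with 20 to 120 N. Pads are 22 mm wide; open, the fingers measure 114 mm over their backs; the gripper's body (76 mm by 85 mm) begins 54 mm behind the grasp point. The pads swing forward as they close: fully open they stand 13 mm farther back than shut.
Start: joints at [-1.45, 0.313, 0.046, 1.304, 0, 1.431], TCP at [0.148, -0.556, 0.222] pointing down, gripper open.
Joint ranges: [-2.76, 2.76], [-0.86, 1.69], [-1.03, 1.26], [-2.2, 2.34], [-1.47, 1.5], [-3.14, 3.14]. Speed limits (rad/s): [2.57, 2.57, 3.14, 3.14, 3.14, 3.14].

## Interface

Orientations are given as a unit quaternion [w, x, y, z].
In Python, from workcell import env gives the robot as it stands. The module is installed in compiled form; this text tells all that it offers.
- The arm moves only by the tool carry_out, never from a script. Its argument "steps" is a list of rows, each a list of 7 numbers: the gripper command: -1 is shut, 1 is fully open, values between are in proportion, then the shift along the tool's x, y, z in m, then the turn, a rotation vector about the tool's x, y, z in rad. A call has 1 to 20 rows; each row shifts and turns the commanded pose from where the row before left it, along the tool's axes as they then stand; what a row does not reach is not made up. A row lasts 1/8 s, in which the tool goes at most 62.5 mm and 10.7 degrees, less where a joint would pass 70% of its speed; a pose out of reach is approached as far as the arm can. A call with a gripper value outside its range is refused whole. The fingers move at their own pace and stop on an object; "grip_force" is the grip in N (left out, the last holds). Time passes only in rows, so rows that do not move let the fingers close. It gives the time, the measured TCP pose, the force and the opening at its end, in the units of the state.
- env.get_state(): the state, without advancing time (a new reading comes with each control period).
- env.read_camera(name): name is "scene" or "top" or "wrist"; returns a dict with "color" (420x560x3 uint8, red, green, blue), "K" (3x3 intrinsics, pixels), "R" (3x3) and "t" (3): a world point X has camera coordinates R X + t. Camera axes: x right, y down, z forward; pixel columns grow to the right and rows downward; lengths in m; the calibration is good to about 2 mm. The wrist camera is an equidistant fisheye: a pixel r from the principal point sees the ray r / f radians off the axis. A picture is of the moment at which its call begins. There is no depth.
- env.hand_in(): hands the job in, once; it reports no verdict.
The state is a dict: "clock": time; "joint_pos": joint angles; "qvel": joint speeds; "tau": joint torques, N m; "tcp_pos": TCP position; "orientation": TCP orientation; "wrist_force": force on the tool from outside, world axes, zero at the start; "ft_torque": the same for the moment, N m; "finger_gap": finger opening in m.
Only numpy, scipy, OpenCV 4.12 (cv2) and the standard library are available. Lean on these libraries where they do the work, as an engineer would, in place of code of your own. Each camera call takes 0.05 s, during which the arm holds its last target. There are 200 camera calls.

## Working session

There is one attempt and no reset: what is moved stays moved. The work goes in short steps, Python scripts to look and compute and a tool call to move; the robot and the scene stay as the last step left them, time stands still between calls to the robot, and variables do not carry over. Pictures are saved under pics/ and viewed, about 8 in all and at most 12, crops included, and the job is handed in when it is done.

Besides the shell and the picture viewer there is one more tool, called after "Call:" in YAML: its name, and indented under it one key for each argument. carry_out: Moves the arm, as the interface text tells. Its arguments: {"type":"object","properties":{"steps":{"type":"array","items":{"type":"array","items":{"type":"number"}}},"grip_force":{"type":"number"}},"required":["steps"]}

```bash
mkdir -p pics; python3 - <<'E'
from workcell import env
import cv2
s=env.get_state(); print({k:s[k] for k in ('clock','tcp_pos','orientation','wrist_force','finger_gap')})
for n in("scene","top"):
    c=env.read_camera(n); cv2.imwrite(f"pics/{n}0.png",c["color"][:,:,::-1]); print(n,c["K"].round(1).tolist(),c["R"].round(3).tolist(),c["t"].round(3).tolist())
E
```

```text
{'clock': 0.0, 'tcp_pos': array([ 0.14819855, -0.55502045,  0.22149768]), 'orientation': array([-6.61260293e-04,  7.93043200e-01, -6.09164702e-01, -6.41422023e-04]), 'wrist_force': array([-0.19896456, -0.12281861,  0.78186771]), 'finger_gap': 0.08555136944092745}
scene [[493.0, 0.0, 272.4], [0.0, 493.0, 204.9], [0.0, 0.0, 1.0]] [[-0.212, -0.977, 0.02], [-0.418, 0.072, -0.906], [0.883, -0.201, -0.423]] [0.181, 0.302, 1.017]
top [[527.1, 0.0, 293.2], [0.0, 527.1, 208.4], [0.0, 0.0, 1.0]] [[-0.008, -0.998, -0.065], [-0.991, 0.017, -0.134], [0.135, 0.063, -0.989]] [0.079, 0.537, 1.282]
```

View pics/scene0.png

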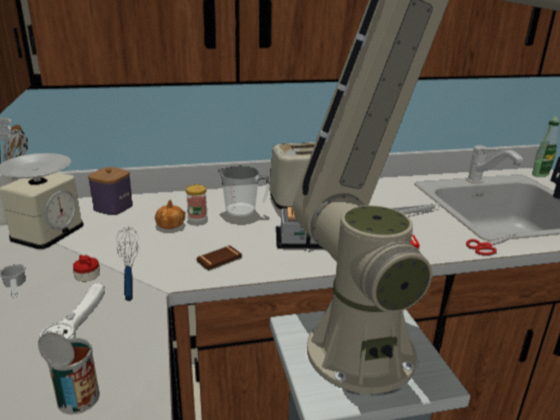

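View pics/top0.png

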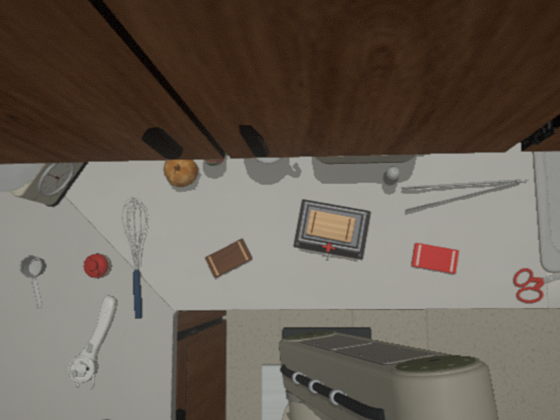

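The scene view shows the dark board at (219,257), with the dispenser partly hidden by the arm. The top view shows the dispenser at (332,228), the dark board at (228,258) and the red one at (435,259). The shaker is at (392,175), and the jug, jar and onion are at the back left.

```bash
cat > h.py <<'E'
from workcell import env
import numpy as np, cv2
from scipy.spatial.transform import Rotation as Rn
def cam(n):
    return env.read_camera(n)
def rays(c,uv,fish=False):
    uv=np.atleast_2d(uv).astype(float);K=c["K"]
    d=np.c_[(uv[:,0]-K[0,2])/K[0,0],(uv[:,1]-K[1,2])/K[1,1]]
    if fish:
        r=np.linalg.norm(d,axis=1)[:,None]+1e-12; d=np.c_[d/r*np.sin(r),np.cos(r)]
    else: d=np.c_[d,np.ones(len(d))]
    return -c["R"].T@c["t"], d@c["R"]
def plane(c,uv,z,fish=False):
    o,d=rays(c,uv,fish); return o+d*((z-o[2])/d[:,2])[:,None]
def rect(P):  # world xy contour -> centre, size (short,long), yaw of long axis from +y (mod pi)
    (cx,cy),_,_=r=cv2.minAreaRect((P[:,:2]*1000).astype(np.float32)); b=cv2.boxPoints(r)
    e=[b[1]-b[0],b[2]-b[1]]; e.sort(key=np.linalg.norm); l=e[1]
    yaw=np.arctan2(-l[0],l[1]); yaw=(yaw+np.pi/2)%np.pi-np.pi/2
    return np.round([cx,cy,np.linalg.norm(e[0]),np.linalg.norm(l),np.degrees(yaw)],1)
def blob(m,near=None):
    m=cv2.morphologyEx(m.astype(np.uint8),cv2.MORPH_CLOSE,np.ones((7,7)))
    cs,_=cv2.findContours(m,cv2.RETR_EXTERNAL,cv2.CHAIN_APPROX_NONE)
    cs=[c for c in cs if cv2.contourArea(c)>150]
    if near is not None: cs.sort(key=lambda c:np.linalg.norm(c[:,0].mean(0)-near))
    else: cs.sort(key=cv2.contourArea,reverse=True)
    return cs[0][:,0] if cs else None
def hsv(c): return [x.astype(int) for x in cv2.split(cv2.cvtColor(c["color"],cv2.COLOR_RGB2HSV))]
E
python3 - <<'E'
from h import *
c=cam("top");H,S,V=hsv(c)
for p in[(228,258),(435,259),(332,228),(350,240),(300,228),(332,202),(270,240)]: print(p,H[p[1],p[0]],S[p[1],p[0]],V[p[1],p[0]],end='; ')
print()
red=((H<8)|(H>172))&(S>150)&(V>90); dark=(S>90)&(V<130)&(H<20); light=(H>8)&(H<25)&(S>60)&(V>130); black=(V<60)
for n,m,near,z in(("red",red,(435,259),.014),("dark",dark,(228,258),.014),("light",light,(332,228),.088),("foot",black,(332,228),.010)):
    b=blob(m,near); print(n,b.mean(0),rect(plane(c,b,z)), 'zlow',rect(plane(c,b,0)))
print(rays(c,(0,0))[0], rays(cam("wrist"),(0,0))[0])
E
```

```text
(228, 258) 11 107 95; (435, 259) 1 167 173; (332, 228) 16 96 175; (350, 240) 16 95 161; (300, 228) 60 5 104; (332, 202) 23 12 166; (270, 240) 30 11 162; 
red [434.728 257.824] [ 411.8 -276.1   56.1  105.6  -11.3] zlow [ 412.4 -278.9   56.7  106.7  -11.3]
dark [228.23364486 257.8317757 ] [417.  240.7  54.5 103.5  26.9] zlow [417.6 243.3  55.  104.5  26.9]
light [330.43181818 225.52272727] [488.5 -19.   59.4 109.6 -12.1] zlow [497.6 -19.6  63.6 117.3 -12.1]
foot [331.23239437 249.95070423] [439.3 -18.7  24.4 158.6 -10.1] zlow [439.9 -18.7  24.6 159.8 -10.1]
[ 0.35956212 -0.01087329  1.34476506] [ 0.22768621 -0.53594883  0.37432835]
```

Call:
carry_out:
  steps:
    - [1,-0.015,-0.024,0,0,0,0]
    - [1,-0.03,-0.049,0,0,0,0]
    - [1,-0.03,-0.049,0,0,0,0]
    - [1,-0.03,-0.049,0,0,0,0]
    - [1,-0.03,-0.049,0,0,0,0]
    - [1,-0.03,-0.049,0,0,0,0]
    - [1,-0.021,-0.034,0,0,0,0]
    - [1,-0.015,-0.024,0,0,0,0]
    - [1,0,0,0,0,0,-0.14]
    - [1,0,0,0,0,0,-0.14]
    - [1,0,0,0,0,0,-0.14]
    - [1,0,0,0,0,0,-0.14]
    - [1,0,0,0,0,0,-0.14]
    - [1,0,0,0,0,0,-0.14]
    - [1,0,0,0,0,0,-0.14]
    - [1,0,0,0,0,0,-0.135]
    - [1,0,0,0,0,0,0]
    - [1,0,0,0,0,0,0]

```text
clock: 2.45
tcp_pos: [0.4123, -0.277, 0.2223]
orientation: [-0.0, 0.995, -0.098, -0.0]
wrist_force: [0.5, 0.6, -0.7]
finger_gap: 0.0854
```

```bash
cat >> h.py <<'E'
def st():
    s=env.get_state(); R=Rn.from_quat(np.roll(s["orientation"],-1)).as_matrix()
    return s,R
def go(x,y,z,yaw): # mm, deg : print tool-axis shift (before turning) and turn
    s,R=st(); d=R.T@(np.array([x,y,z])/1000-s["tcp_pos"])
    y0=np.radians(yaw); Rt=np.array([[np.cos(y0),np.sin(y0),0],[np.sin(y0),-np.cos(y0),0],[0,0,-1]])
    print("shift",d.round(4),"turn",Rn.from_matrix(R.T@Rt).as_rotvec().round(4),"tcp",(s["tcp_pos"]*1000).round(1),"tx ang",np.degrees(np.arctan2(R[1,0],R[0,0])).round(2),"F",s["wrist_force"].round(1),"gap",round(s["finger_gap"]*1000,1),"t",round(s["clock"],2))
E
python3 - <<'E'
from h import *
go(412,-276,150,-11.3)
c=cam("wrist");H,S,V=hsv(c); cv2.imwrite("pics/w1.png",c["color"][:,:,::-1]); print(c["K"][0],rays(c,(0,0))[0])
b=blob(((H<8)|(H>172))&(S>150)&(V>60)); print(b.mean(0),rect(plane(c,b,.014,True)))
np.save("w1.npy",b)
E
```

```text
shift [-0.0005 -0.001   0.0723] turn [ 0.      0.0001 -0.    ] tcp [ 412.3 -277.   222.3] tx ang -11.3 F [ 0.5  0.6 -0.7] gap 85.4 t 2.45
[325.1922621    0.         276.68453249] [ 0.42826969 -0.19799921  0.37492014]
[275.61565836 163.02491103] [ 411.1 -277.8   59.2  109.6  -11. ]
```

View pics/w1.png

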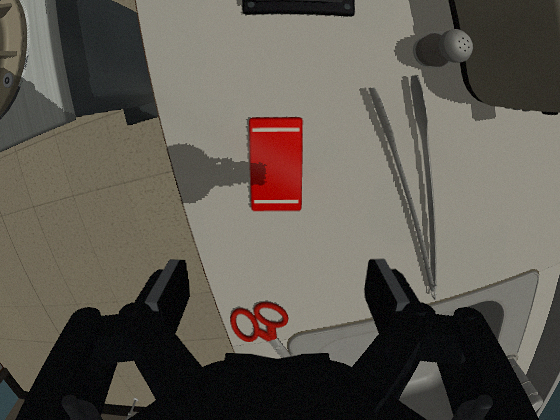

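The wrist view shows the red board at (275,163), with both white end lines clear. The tongs and shaker are well away from it. I'll lower the arm and measure again for height.

Call:
carry_out:
  steps:
    - [1,-0.001,0.001,0.02,0,0,-0.005]
    - [1,0,0,0.03,0,0,0]
    - [1,0,0,0.03,0,0,0]
    - [1,0,0,0.022,0,0,0]
    - [1,0,0,0,0,0,0]

```text
clock: 3.12
tcp_pos: [0.4101, -0.2768, 0.1189]
orientation: [-0.001, 0.995, -0.095, -0.001]
wrist_force: [0.7, -0.4, 0.3]
finger_gap: 0.0856
```

```bash
cat >> h.py <<'E'
def corners(b): return cv2.boxPoints(cv2.minAreaRect(b.astype(np.float32)))
def tri(obs): # list of (o,d) -> least squares point
    A=np.zeros((3,3));r=np.zeros(3)
    for o,d in obs:
        d=d/np.linalg.norm(d);M=np.eye(3)-np.outer(d,d);A+=M;r+=M@o
    return np.linalg.solve(A,r)
def heights(views,name): # views: (cam,contour,fish): area centroid triangulated
    o=[]
    for c,b,f in views:
        m=cv2.moments(b.reshape(-1,1,2)); oo,d=rays(c,(m["m10"]/m["m00"],m["m01"]/m["m00"]),f); o.append((oo,d[0]))
    print(name,"tri mm",(tri(o)*1000).round(1))
E
python3 - <<'E'
from h import *
red=lambda c:(lambda H,S,V:((H<8)|(H>172))&(S>150)&(V>60))(*hsv(c))
c=cam("wrist");b=blob(red(c));print(b.min(0),b.max(0),rect(plane(c,b,.014,True)))
t=cam("top");bt=blob(red(t),(435,259));print(rect(plane(t,bt,.014)))
heights([(c,b,True),(t,bt,False)],"red")
go(411.3,-277.5,21,-11)
E
```

```text
[242 127] [315 251] [ 410.8 -278.    59.3  109.4  -11. ]
[ 414.5 -262.2   55.9   77.6  -10.8]
red tri mm [ 413.4 -246.9   96.3]
shift [-0.0002 -0.0006  0.1   ] turn [ 0.0003 -0.0003  0.0014] tcp [ 411.4 -278.1  121. ] tx ang -10.92 F [ 0.5 -0.5  0.2] gap 85.5 t 3.23
```

Call:
carry_out:
  steps:
    - [0.65,0,-0.0005,0.025,0,0,0]
    - [0.65,0,0,0.025,0,0,0]
    - [0.65,0,0,0.01,0,0,0]
    - [0.65,0,0,0,0,0,0]

```text
clock: 3.72
tcp_pos: [0.4114, -0.2775, 0.0608]
orientation: [0.0, 0.995, -0.095, 0.0]
wrist_force: [0.2, -0.5, 0.1]
finger_gap: 0.0707
```

```bash
python3 - <<'E'
from h import *
go(411.3,-277.5,21,-11)
c=cam("wrist"); cv2.imwrite("pics/w2.png",c["color"][:,:,::-1])
s,R=st(); o=R.T@(rays(c,(0,0))[0]-s["tcp_pos"]); print("cam in tool",o)
E
```

```text
shift [-0.0001  0.      0.0398] turn [ 0.0001 -0.0001  0.0018] tcp [ 411.4 -277.5   60.8] tx ang -10.89 F [ 0.2 -0.5  0.1] gap 70.7 t 3.73
cam in tool [-1.34528250e-04 -8.07952873e-02 -1.52143982e-01]
```

View pics/w2.png

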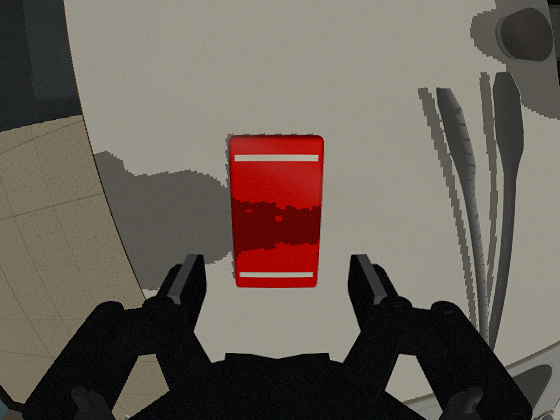

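The view shows the red board spanning rows 135–287, midway between the finger pads. The pad tips are at (204,255) and (349,255).

```bash
python3 - <<'E'
from h import *
c=cam("wrist"); s,R=st()
o,d=rays(c,[(204,255),(349,255),(186,255),(368,255),(204,268),(351,268)],True)
for x,dd in zip((-35.3,35.3,-35.3,35.3,-35.3,35.3),d):
    ot=R.T@(o-s["tcp_pos"])*1000; dt=R.T@dd; print((ot+dt*(x-ot[0])/dt[0]).round(1))
E
```

```text
[-35.3  -5.9 -16. ]
[ 35.3  -4.9 -14.3]
[-35.3 -21.1 -44.1]
[ 35.3 -21.1 -44.3]
[-35.3  -0.2 -18.8]
[ 35.3  -1.3 -20.9]
```

Call:
carry_out:
  steps:
    - [0.65,0,0,0.015,0,0,0.001]
    - [0.65,0,0,0.012,0,0,0]
    - [0.65,0,0,0.008,0,0,0]
    - [0.65,0,0,0.004,0,0,0]
    - [0.65,0,0,0,0,0,0]

```text
clock: 4.45
tcp_pos: [0.4111, -0.2772, 0.021]
orientation: [-0.0, 0.995, -0.095, -0.0]
wrist_force: [0.4, -0.4, 0.9]
finger_gap: 0.0702
```

Call:
carry_out:
  steps:
    - [0.45,0,0,0,0,0,0]
    - [0.3,0,0,0,0,0,0]
    - [0.3,0,0,0,0,0,0]
    - [0.3,0,0,0,0,0,0]
  grip_force: 25

```text
clock: 4.95
tcp_pos: [0.4114, -0.2775, 0.0216]
orientation: [0.0, 0.995, -0.095, 0.0]
wrist_force: [1.0, -0.4, -0.2]
finger_gap: 0.0555
```

```bash
python3 - <<'E'
from h import *
go(411.3,-277.5,21,-11)
c=cam("wrist"); cv2.imwrite("pics/w3.png",c["color"][:,:,::-1])
E
```

```text
shift [-0.0001  0.      0.0006] turn [ 0.0003 -0.0003  0.001 ] tcp [ 411.4 -277.5   21.6] tx ang -10.94 F [ 1.  -0.4 -0.2] gap 55.5 t 4.95
```

View pics/w3.png

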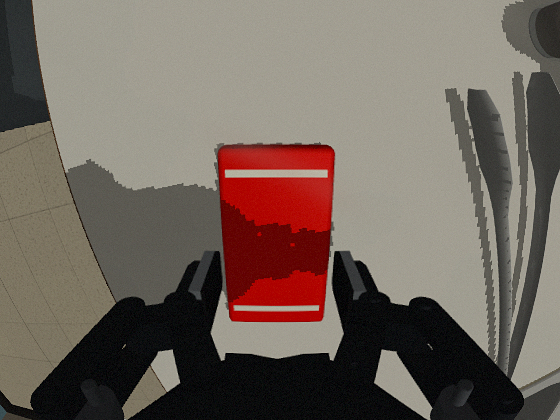

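The gap reads 55 mm, below the board's 60 mm, so the tips are still above the board: the pads stand further back when open. I'll reopen and go lower.

Call:
carry_out:
  steps:
    - [0.65,0,0,0,0,0,0]
    - [0.65,0,0,0,0,0,0]
    - [0.65,0,0,0.004,0,0,0]
    - [0.65,0,0,0.003,0,0,0]
    - [0.65,0,0,0.002,0,0,0]
    - [0.65,0,0,0.001,0,0,0]
    - [0.65,0,0,0,0,0,0]

```text
clock: 5.88
tcp_pos: [0.4113, -0.2774, 0.0113]
orientation: [0.0, 0.995, -0.095, -0.0]
wrist_force: [-0.4, -0.5, -0.6]
finger_gap: 0.0705
```

Call:
carry_out:
  steps:
    - [0.5,0,0,0,0,0,0]
    - [0.35,0,0,0,0,0,0]
    - [0.3,0,0,0,0,0,0]
    - [0.3,0,0,0,0,0,0]
  grip_force: 25

```text
clock: 6.38
tcp_pos: [0.4113, -0.2774, 0.0114]
orientation: [0.0, 0.995, -0.095, 0.0]
wrist_force: [-0.6, -0.2, -0.4]
finger_gap: 0.0555
```

```bash
python3 - <<'E'
from h import *
c=cam("wrist"); s,R=st(); im=c["color"][:,:,::-1]
b=blob((lambda H,S,V:((H<8)|(H>172))&(S>150)&(V>60))(*hsv(c))); print(b.min(0),b.max(0),rect(plane(c,b,.014,True)),rect(plane(c,b,.02,True)))
crop=cv2.resize(im[180:380,130:430],None,fx=2.6,fy=2.6,interpolation=cv2.INTER_CUBIC)
crop=(255*(crop/255.)**.5).astype(np.uint8)
cv2.imwrite("pics/w4.png",crop)
E
```

```text
[214 148] [338 332] [ 410.9 -277.6   59.2  110.5  -11. ] [ 411.6 -274.4   56.8  106.1  -11. ]
```

View pics/w4.png

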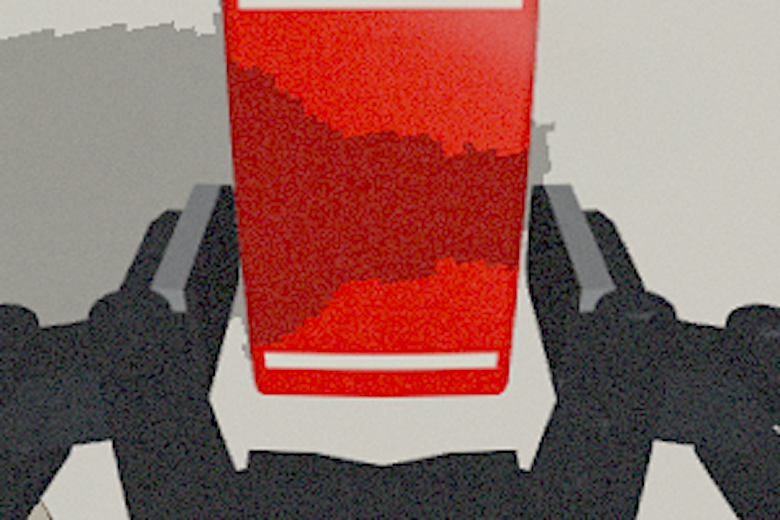

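The board hasn't moved. The pads just overlap its edges at crop (233,185) and (533,185), so the tips are still higher than its top. Going down 8 mm is still safe.

Call:
carry_out:
  steps:
    - [0.65,0,0,0,0,0,0]
    - [0.65,0,0,0,0,0,0]
    - [0.65,0,0,0.004,0,0,0]
    - [0.65,0,0,0.003,0,0,0]
    - [0.65,0,0,0.001,0,0,0]
    - [0.65,0,0,0,0,0,0]
    - [0.5,0,0,0,0,0,0]
    - [0.35,0,0,0,0,0,0]
    - [0.3,0,0,0,0,0,0]
    - [0.3,0,0,0,0,0,0]

```text
clock: 7.68
tcp_pos: [0.4113, -0.2774, 0.0034]
orientation: [0.0, 0.995, -0.095, 0.0]
wrist_force: [0.8, -0.6, -0.0]
finger_gap: 0.0558
```

```bash
python3 - <<'E'
from h import *
go(411.3,-277.5,3,-11)
c=cam("wrist"); s,R=st()
o,d=rays(c,[(220,251),(335,251)],True)
for x,dd in zip((-27.75,27.75),d):
    ot=R.T@(o-s["tcp_pos"])*1000; dt=R.T@dd; print((ot+dt*(x-ot[0])/dt[0]).round(1))
E
```

```text
shift [-0.      0.0001  0.0004] turn [ 0.0001 -0.0001  0.001 ] tcp [ 411.3 -277.4    3.4] tx ang -10.94 F [ 0.8 -0.6 -0. ] gap 55.8 t 7.67
[-27.8  -6.1 -12.4]
[ 27.7  -8.6 -17.3]
```

Call:
carry_out:
  steps:
    - [0.15,0,0,0,0,0,0]
    - [0.15,0,0,0,0,0,0]
    - [0.15,0,0,0,0,0,0]

```text
clock: 8.1
tcp_pos: [0.4113, -0.2774, 0.0034]
orientation: [0.0, 0.995, -0.095, -0.0]
wrist_force: [0.1, -0.1, -0.7]
finger_gap: 0.0489
```

```bash
python3 - <<'E'
from h import *
go(411.3,-277.5,3,-11)
c=cam("wrist"); im=c["color"][:,:,::-1]
b=blob((lambda H,S,V:((H<8)|(H>172))&(S>150)&(V>60))(*hsv(c))); print(rect(plane(c,b,.014,True)))
crop=cv2.resize(im[130:390,130:430],None,fx=2.2,fy=2.2,interpolation=cv2.INTER_CUBIC)
cv2.imwrite("pics/w5.png",(255*(crop/255.)**.5).astype(np.uint8))
E
```

```text
shift [0.     0.0001 0.0004] turn [ 0.0001 -0.      0.001 ] tcp [ 411.3 -277.4    3.4] tx ang -10.95 F [ 0.1 -0.1 -0.7] gap 48.9 t 8.1
[ 411.  -277.7   59.2  110.7  -11. ]
```

View pics/w5.png

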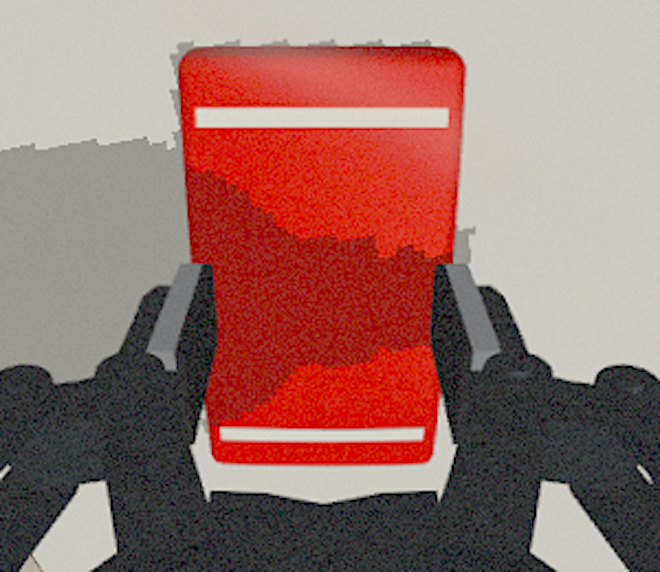

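The fingers closed to 49 mm above the board, so the real tips lie about 15–20 mm behind the reported TCP. The stated 19 mm ahead doesn't hold at this opening. I'll continue down by contact and camera.

Call:
carry_out:
  steps:
    - [0.65,0,0,0,0,0,0]
    - [0.65,0,0,0,0,0,0]
    - [0.65,0,0,0,0,0,0]
    - [0.65,0,0,0.004,0,0,0]
    - [0.65,0,0,0.003,0,0,0]
    - [0.65,0,0,0.001,0,0,0]
    - [0.65,0,0,0,0,0,0]
    - [0.5,0,0,0,0,0,0]
    - [0.35,0,0,0,0,0,0]
    - [0.3,0,0,0,0,0,0]
    - [0.3,0,0,0,0,0,0]

```text
clock: 9.52
tcp_pos: [0.4114, -0.2775, -0.0043]
orientation: [0.0, 0.995, -0.095, 0.0]
wrist_force: [-0.6, 0.7, 5.2]
finger_gap: 0.059
```

Call:
carry_out:
  steps:
    - [0.55,0,0,0,0,0,0]
    - [0.55,0,0,0,0,0,0]
    - [0.55,0,0,0.002,0,0,0]
    - [0.55,0,0,0.002,0,0,0]
    - [0.55,0,0,0.001,0,0,0]
    - [0.55,0,0,0,0,0,0]

```text
clock: 10.28
tcp_pos: [0.4112, -0.2773, -0.0098]
orientation: [-0.0, 0.995, -0.095, -0.0]
wrist_force: [-0.9, -0.1, -0.4]
finger_gap: 0.0662
```

Call:
carry_out:
  steps:
    - [0.4,0,0,0,0,0,0]
    - [0.3,0,0,0,0,0,0]
    - [0.3,0,0,0,0,0,0]
    - [0.3,0,0,0,0,0,0]

```text
clock: 10.78
tcp_pos: [0.4114, -0.2775, -0.0094]
orientation: [0.0, 0.995, -0.095, 0.0]
wrist_force: [-1.0, 0.3, 3.3]
finger_gap: 0.0594
```

```bash
python3 - <<'E'
from h import *
go(411.3,-277.5,3,-11)
c=cam("wrist")
b=blob((lambda H,S,V:((H<8)|(H>172))&(S>150)&(V>60))(*hsv(c))); print(rect(plane(c,b,.014,True)))
E
```

```text
shift [-0.0001  0.0001 -0.0124] turn [ 0.0002 -0.0003  0.001 ] tcp [ 411.4 -277.5   -9.4] tx ang -10.94 F [-1.   0.3  3.3] gap 59.4 t 10.78
[ 411.4 -277.4   59.1  110.5  -11. ]
```

Call:
carry_out:
  steps:
    - [0,0,0,0,0,0,0]
    - [0,0,0,0,0,0,0]
    - [0,0,0,-0.005,0,0,0]
    - [0,0,0,-0.015,0,0,0]
    - [0,0,0,-0.03,0,0,0]
    - [0,0,0,-0.04,0,0,0]
    - [0,0,0,-0.04,0,0,0]
    - [0,0,0,-0.03,0,0,0]
    - [0,0,0,-0.01,0,0,0]
    - [0,0,0,0,0,0,0]
  grip_force: 35

```text
clock: 12.08
tcp_pos: [0.4115, -0.2776, 0.1608]
orientation: [0.0, 0.995, -0.095, 0.0]
wrist_force: [-0.4, -0.1, -1.4]
finger_gap: 0.0588
```

```bash
python3 - <<'E'
from h import *
go(488,-19,160,-12)
c=cam("wrist");s,R=st()
b=blob((lambda H,S,V:((H<8)|(H>172))&(S>150)&(V>60))(*hsv(c))); r=rect(plane(c,b,s["tcp_pos"][2]+.0234,True)); print(r, R.T@np.array([r[0]/1e3-s["tcp_pos"][0],r[1]/1e3-s["tcp_pos"][1],0]))
H,S,V=hsv(c); L=(H>8)&(H<25)&(S>60)&(V>110); bl=blob(L); print(bl.min(0),bl.max(0),cv2.contourArea(bl),rect(plane(c,bl,.088,True)))
cv2.imwrite("pics/w6.png",c["color"][:,:,::-1])
E
```

```text
shift [ 0.026  -0.2684  0.0006] turn [ 0.0007 -0.001   0.0184] tcp [ 411.5 -277.6  160.8] tx ang -10.94 F [-0.4 -0.1 -1.4] gap 58.8 t 12.07
[ 411.4 -278.5   59.4  112.2  -10.9] [ 6.74665250e-04  1.29090911e-03 -7.91109876e-07]
[  0 216] [120 389] 5967.5 [  83.9 -360.7  126.   400.9  -61.4]
```

View pics/w6.png

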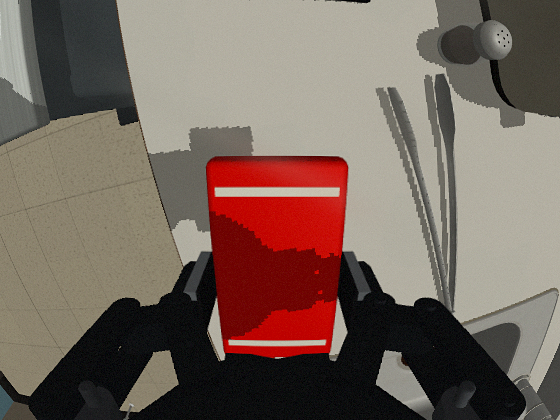

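The red board is held level and square between the pads, in rows 157–355. I'll move towards the dispenser and measure the light board from two places.

Call:
carry_out:
  steps:
    - [0,0.003,-0.02,0,0,0,0]
    - [0,0.006,-0.04,0,0,0,0]
    - [0,0.003,-0.02,0,0,0,0]
    - [0,0,0,0,0,0,0]
    - [0,0,0,0,0,0,0]

```text
clock: 12.75
tcp_pos: [0.4377, -0.2012, 0.1594]
orientation: [-0.0, 0.995, -0.095, -0.001]
wrist_force: [-0.1, -0.3, -0.6]
finger_gap: 0.0592
```

```bash
cat >> h.py <<'E'
def light(c,near=None):
    H,S,V=hsv(c); return blob((H>8)&(H<25)&(S>60)&(V>110),near)
E
cat > l.py <<'E'
from h import *
import sys,pickle
go(488,-19,160,-12)
c=cam("wrist"); m=(276,80)
u=c["R"]@np.array([.488,-.019,.088])+c["t"]; th=np.arctan2(np.hypot(*u[:2]),u[2]); q=u[:2]/np.hypot(*u[:2])*th*c["K"][0,0]+c["K"][:2,2]; print("expect",q)
b=light(c,q); print(b.min(0),b.max(0),rect(plane(c,b,.088,True)))
pickle.dump((c,b),open(sys.argv[1],"wb")); cv2.imwrite(sys.argv[1]+".png",c["color"][:,:,::-1])
E
python3 l.py L1
```

```text
shift [ 0.0148 -0.1884 -0.0006] turn [-0.0002  0.0016  0.0184] tcp [ 437.7 -201.2  159.4] tx ang -10.94 F [-0.1 -0.3 -0.6] gap 59.2 t 12.75
expect [297.71636427 -52.90512561]
[253   0] [340  22] [477.7 -67.4  16.6  59.5  80.4]
```

Call:
carry_out:
  steps:
    - [0,0.003,-0.02,0,0,0,0]
    - [0,0.003,-0.02,0,0,0,0]
    - [0,0.002,-0.02,0,0,0,0]
    - [0,0,0,0,0,0,0]
    - [0,0,0,0,0,0,0]

```text
clock: 13.42
tcp_pos: [0.4573, -0.1445, 0.1603]
orientation: [0.0, 0.995, -0.096, -0.0]
wrist_force: [-0.6, -0.2, -0.4]
finger_gap: 0.059
```

```bash
python3 l.py L2; python3 - <<'E'
from h import *
import pickle
v=[pickle.load(open(f,"rb"))+(True,) for f in("L1","L2")]; heights(v,"light")
t=cam("top"); bt=light(t,(332,228)); print(rect(plane(t,bt,.088))); heights(v+[(t,bt,False)],"light+top")
cv2.imwrite("pics/w7.png",np.hstack([v[1][0]["color"][:240,100:480,::-1],t["color"][150:390,230:530,::-1]]))
E
```

```text
shift [ 0.0062 -0.1291  0.0002] turn [0.0005 0.0001 0.0177] tcp [ 457.3 -144.5  160.3] tx ang -10.99 F [-0.6 -0.2 -0.4] gap 59.0 t 13.43
expect [285.40935677  23.51436848]
[240   0] [329 105] [483.8 -37.3  59.6  75.7 -12.2]
light tri mm [ 497.9  -17.2 -114.4]
[488.2 -19.   60.2 109.7 -11.9]
light+top tri mm [499.9 -20.3 -96.7]
```

View pics/w7.png

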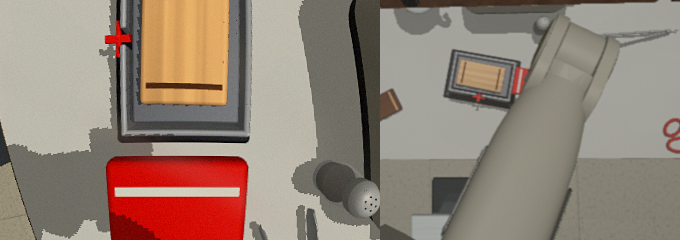

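The left half shows the light board clear from row 105 upward, on the grey platform, with the pointer at (118,40) and the held red board below. The right half is the top view, with the arm just clear of the dispenser. I need one view of the whole light board.

Call:
carry_out:
  steps:
    - [0,0.001,-0.015,-0.02,0,0,0.01]
    - [0,0.001,-0.02,-0.03,0,0,0.01]
    - [0,0,-0.01,-0.01,0,0,0]
    - [0,0,0,0,0,0,0]
    - [0,0,0,0,0,0,0]

```text
clock: 14.15
tcp_pos: [0.4678, -0.1003, 0.2193]
orientation: [-0.0, 0.994, -0.105, -0.001]
wrist_force: [0.3, 0.1, -1.3]
finger_gap: 0.0588
```

```bash
python3 l.py L3; python3 - <<'E'
from h import *
import pickle
c,b=pickle.load(open("L3","rb")); s,R=st()
(t,bt)=(cam("top"),None); bt=light(t,(332,228)); print(rect(plane(t,bt,.088))); heights([(c,b,True),(t,bt,False)],"light")
r=blob((lambda H,S,V:((H<8)|(H>172))&(S>150)&(V>60))(*hsv(c)))
for dz in(.0234,):
  q=rect(plane(c,r,s["tcp_pos"][2]+dz,True)); print("red",q,R.T@np.r_[q[:2]/1e3-s["tcp_pos"][:2],0]*1e3)
# inner well / foot check: platform grey
E
```

```text
shift [ 0.0028 -0.0837  0.0593] turn [ 0.0001  0.0015 -0.0019] tcp [ 467.8 -100.3  219.3] tx ang -12.11 F [ 0.3  0.1 -1.3] gap 58.8 t 14.15
expect [279.7559924   89.04132269]
[245  30] [314 153] [487.4 -20.8  59.6 109.1 -12. ]
[490.4 -13.   61.5  97.  -12.1]
light tri mm [487.4 -15.7 117.1]
red [ 468.  -100.3   59.   110.6  -12. ] [ 0.26746114 -0.06920956 -0.00049087]
```

Call:
carry_out:
  steps:
    - [0,0.0005,-0.012,0,0,0,-0.002]
    - [0,0.001,-0.03,0,0,0,0]
    - [0,0.001,-0.03,0,0,0,0]
    - [0,0,-0.01,0.02,0,0,0]
    - [0,0,0,0.04,0,0,0]
    - [0,0,0,0.03,0,0,0]
    - [0,0,0,0.015,0,0,0]
    - [0,0,0,0.004,0,0,0]
    - [0,0,0,0,0,0,0]
    - [0,0,0,0,0,0,0]

```text
clock: 15.5
tcp_pos: [0.4889, -0.0205, 0.1125]
orientation: [0.0, 0.995, -0.104, 0.001]
wrist_force: [0.5, -0.3, -1.1]
finger_gap: 0.059
```

```bash
python3 - <<'E'
from h import *
go(487.4,-20.8,79,-12.0)
E
```

```text
shift [-0.0014  0.0006  0.0335] turn [ 0.0001 -0.0022  0.0003] tcp [488.9 -20.5 112.5] tx ang -11.98 F [ 0.5 -0.3 -1.1] gap 59.0 t 15.5
```

Call:
carry_out:
  steps:
    - [0,-0.001,0.0005,0.012,0,0,0]
    - [0,0,0,0.01,0,0,0]
    - [0,0,0,0.005,0,0,0]
    - [0,0,0,0.002,0,0,0]
    - [0,0,0,0,0,0,0]
    - [0,0,0,0,0,0,0]
    - [0,0,0,0,0,0,0]

```text
clock: 16.38
tcp_pos: [0.487, -0.0206, 0.0826]
orientation: [0.0, 0.995, -0.104, 0.0]
wrist_force: [0.0, -0.3, -0.3]
finger_gap: 0.0592
```

```bash
python3 - <<'E'
from h import *
go(487.4,-20.8,79,-12.0)
E
```

```text
shift [0.0004 0.0001 0.0036] turn [ 0.0001 -0.0005  0.0005] tcp [487.  -20.6  82.6] tx ang -11.97 F [ 0.  -0.3 -0.3] gap 59.2 t 16.38
```

Call:
carry_out:
  steps:
    - [0,0.0003,0,0.0015,0,0,0]
    - [0,0,0,0.0015,0,0,0]
    - [0,0,0,0,0,0,0]
    - [0,0,0,0,0,0,0]

```text
clock: 16.88
tcp_pos: [0.4871, -0.0207, 0.0793]
orientation: [0.0, 0.995, -0.104, -0.0]
wrist_force: [0.6, -0.0, -0.1]
finger_gap: 0.0586
```

```bash
python3 - <<'E'
from h import *
go(487.4,-20.8,79,-12.0)
c=cam("wrist"); s,R=st()
r=blob((lambda H,S,V:((H<8)|(H>172))&(S>150)&(V>60))(*hsv(c))); print("red",rect(plane(c,r,.102,True)))
E
```

```text
shift [0.0003 0.0001 0.0003] turn [0.     0.     0.0004] tcp [487.1 -20.7  79.3] tx ang -11.97 F [ 0.6 -0.  -0.1] gap 58.6 t 16.88
red [478.9 -19.3  76.3 111.2 -12. ]
```

Call:
carry_out:
  steps:
    - [0,0,0,0.0007,0,0,0]
    - [0,0,0,0,0,0,0]
    - [0,0,0,0,0,0,0]

```text
clock: 17.3
tcp_pos: [0.4872, -0.0207, 0.0787]
orientation: [0.0, 0.995, -0.104, 0.0]
wrist_force: [0.2, -0.6, -0.6]
finger_gap: 0.0589
```

Call:
carry_out:
  steps:
    - [0,0,0,0.0007,0,0,0]
    - [0,0,0,0,0,0,0]
    - [0,0,0,0,0,0,0]

```text
clock: 17.68
tcp_pos: [0.4872, -0.0207, 0.0782]
orientation: [0.0, 0.995, -0.104, 0.0]
wrist_force: [-1.0, 0.2, 3.2]
finger_gap: 0.0591
```

Contact at 3 N. I'll release.

Call:
carry_out:
  steps:
    - [0.42,0,0,0,0,0,0]
    - [0.48,0,0,0,0,0,0]
    - [0.6,0,0,0,0,0,0]
    - [0.7,0,0,0,0,0,0]
    - [0.7,0,0,0,0,0,0]
    - [0.7,0,0,-0.01,0,0,0]
    - [0.7,0,0,-0.04,0,0,0]
    - [0.7,0,0,-0.05,0,0,0]
    - [0.7,0,0.02,-0.04,0,0,0]
    - [0.7,0,0.05,0,0,0,0]
    - [0.7,0,0.04,0,0,0,0]
    - [0.7,0,0,0,0,0,0]
    - [0.7,0,0,0,0,0,0]

```text
clock: 19.3
tcp_pos: [0.4642, -0.128, 0.2184]
orientation: [-0.0, 0.995, -0.105, 0.0]
wrist_force: [-0.3, -0.7, 0.4]
finger_gap: 0.0728
```

```bash
python3 - <<'E'
from h import *
go(417,241,220,26.9)
c=cam("wrist"); s,R=st()
u=c["R"]@np.array([.4875,-.0208,.1])+c["t"]; th=np.arctan2(np.hypot(*u[:2]),u[2]); q=u[:2]/np.hypot(*u[:2])*th*c["K"][0,0]+c["K"][:2,2]; print(q)
H,S,V=hsv(c); m=(((H<8)|(H>172))&(S>150)&(V>60)).astype(np.uint8); m=cv2.morphologyEx(cv2.morphologyEx(m,cv2.MORPH_CLOSE,np.ones((7,7))),cv2.MORPH_OPEN,np.ones((15,15)))
r=blob(m,q); print("red",rect(plane(c,r,.102,True)))
x,y=q.astype(int); im=c["color"][max(0,y-110):y+110,x-140:x+140,::-1]; cv2.imwrite("pics/w8.png",cv2.resize(im,None,fx=2.5,fy=2.5,interpolation=cv2.INTER_CUBIC))
E
```

```text
shift [-0.1229 -0.3511 -0.0016] turn [-2.00e-04 -4.00e-04 -6.79e-01] tcp [ 464.2 -128.   218.4] tx ang -12.0 F [-0.3 -0.7  0.4] gap 72.8 t 19.3
[276.84991756  57.88044637]
red [486.7 -23.4  59.4 106.4 -11.9]
```

View pics/w8.png

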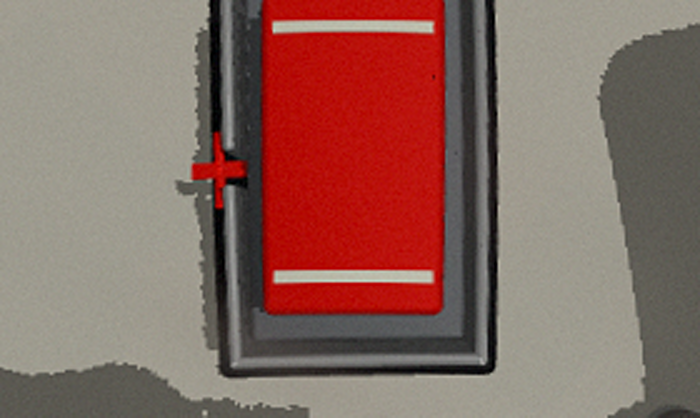

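The red board covers the light one squarely in the well, with near-end corners at about crop (265,312) and (442,312) and no light wood showing. The far end is cut off, so I'll take a centred measurement on the way to the dark board.

Call:
carry_out:
  steps:
    - [0.7,0.001,-0.02,-0.01,0,0,0]
    - [0.7,0.001,-0.01,-0.01,0,0,0]
    - [0.7,0,0,0,0,0,0]
    - [0.7,0,0,0,0,0,0]

```text
clock: 19.85
tcp_pos: [0.4725, -0.0991, 0.2378]
orientation: [0.0, 0.995, -0.104, -0.0]
wrist_force: [0.2, -0.4, -0.4]
finger_gap: 0.0726
```

```bash
python3 - <<'E'
from h import *
go(417,241,220,26.9)
c=cam("wrist"); s,R=st()
u=c["R"]@np.array([.4875,-.0208,.1])+c["t"]; th=np.arctan2(np.hypot(*u[:2]),u[2]); q=u[:2]/np.hypot(*u[:2])*th*c["K"][0,0]+c["K"][:2,2]; print(q)
H,S,V=hsv(c); m=(((H<8)|(H>172))&(S>150)&(V>60)).astype(np.uint8); m=cv2.morphologyEx(cv2.morphologyEx(m,cv2.MORPH_CLOSE,np.ones((9,9))),cv2.MORPH_OPEN,np.ones((15,15)))
r=blob(m,q); print(r.min(0),r.max(0))
for z in(.1,.102,.104): print("red",rect(plane(c,r,z,True)))
cv2.imwrite("w9.png",c["color"][:,:,::-1])
E
```

```text
shift [-0.1245 -0.3213  0.0178] turn [ 3.000e-04  2.000e-04 -6.776e-01] tcp [472.5 -99.1 237.8] tx ang -11.92 F [ 0.2 -0.4 -0.4] gap 72.6 t 19.85
[274.67897927  93.54245717]
[241  35] [308 155]
red [487.2 -21.9  60.1 108.9 -12.1]
red [487.2 -21.9  59.7 108.1 -12.1]
red [487.2 -21.9  59.2 107.4 -12.1]
```

Call:
carry_out:
  steps:
    - [0.7,-0.008,-0.02,0,0,0,0]
    - [0.7,-0.016,-0.042,0,0,0,0]
    - [0.7,-0.019,-0.05,0,0,0,-0.1]
    - [0.7,-0.015,-0.053,0,0,0,-0.11]
    - [0.7,-0.009,-0.053,0,0,0,-0.11]
    - [0.7,-0.002,-0.05,0,0,0,-0.11]
    - [0.7,0.004,-0.03,0,0,0,-0.11]
    - [0.7,0,0,0,0,0,-0.11]
    - [0.7,0,0,0,0,0,-0.028]
    - [0.7,0,0,0,0,0,0]
    - [0.7,0,0,0,0,0,0]

```text
clock: 21.28
tcp_pos: [0.4254, 0.2055, 0.2379]
orientation: [0.0, 0.973, 0.231, -0.0]
wrist_force: [0.9, 0.0, 0.0]
finger_gap: 0.0728
```

```bash
cat > d.py <<'E'
from h import *
go(417,241,140,26.9)
c=cam("wrist"); s,R=st()
u=c["R"]@np.array([.417,.241,.014])+c["t"]; th=np.arctan2(np.hypot(*u[:2]),u[2]); q=u[:2]/np.hypot(*u[:2])*th*c["K"][0,0]+c["K"][:2,2]; print(q)
H,S,V=hsv(c); x,y=q.astype(int); print(H[y,x],S[y,x],V[y,x])
r=blob((S>80)&(H<20)&(V<150)&(V>20),q); print(r.min(0),r.max(0))
for z in(.012,.014,.016): print("dark",rect(plane(c,r,z,True)))
cv2.imwrite("d.png",c["color"][:,:,::-1])
E
python3 d.py
```

```text
shift [ 0.0085 -0.0355  0.0979] turn [ 0.0001  0.0001 -0.0027] tcp [425.4 205.5 237.9] tx ang 26.75 F [0.9 0.  0. ] gap 72.8 t 21.27
[284.81458413 131.58306949]
11 171 79
[259  85] [310 176]
dark [416.2 240.9  59.5 108.5  26.6]
dark [416.  241.1  59.2 108.   26.6]
dark [415.9 241.3  58.9 107.4  26.6]
```

Call:
carry_out:
  steps:
    - [0.7,0.004,-0.016,0.02,0,0,0.003]
    - [0.7,0.0036,-0.02,0.04,0,0,0]
    - [0.7,0,0,0.05,0,0,0]
    - [0.7,0,0,0.04,0,0,0]
    - [0.7,0,0,0.025,0,0,0]
    - [0.7,0,0,0,0,0,0]
    - [0.7,0,0,0,0,0,0]

```text
clock: 22.2
tcp_pos: [0.4167, 0.2417, 0.064]
orientation: [-0.0, 0.973, 0.231, 0.001]
wrist_force: [0.8, 0.3, 0.2]
finger_gap: 0.0728
```

```bash
python3 d.py
```

```text
shift [ 0.0001  0.0008 -0.076 ] turn [ 0.0002 -0.0013 -0.0041] tcp [416.7 241.7  64. ] tx ang 26.66 F [0.8 0.3 0.2] gap 72.8 t 22.2
[278.09308901 217.20337898]
12 199 68
[231 134] [323 284]
dark [416.  240.8  60.  110.9  26.6]
dark [415.7 241.5  59.4 109.9  26.6]
dark [415.3 242.2  58.8 108.8  26.6]
```

Call:
carry_out:
  steps:
    - [0.65,-0.001,0,0.02,0,0,0.001]
    - [0.6,0,0,0.025,0,0,0]
    - [0.6,0,0,0.013,0,0,0]
    - [0.6,0,0,0.008,0,0,0]
    - [0.6,0,0,0.004,0,0,0]
    - [0.6,0,0,0.002,0,0,0]
    - [0.6,0,0,0,0,0,0]
    - [0.6,0,0,0,0,0,0]

```text
clock: 23.25
tcp_pos: [0.4152, 0.2413, -0.0087]
orientation: [0.0, 0.973, 0.23, 0.0]
wrist_force: [0.7, -0.7, -0.4]
finger_gap: 0.0686
```

```bash
python3 d.py
```

```text
shift [ 0.0016  0.0011 -0.1487] turn [ 0.0001 -0.0006 -0.0045] tcp [415.2 241.3  -8.7] tx ang 26.64 F [ 0.7 -0.7 -0.4] gap 68.6 t 23.25
[282.1656725 275.6252629]
12 244 45
[210 155] [351 356]
dark [416.2 240.4  60.  113.1  26.5]
dark [415.6 241.5  59.1 111.4  26.5]
dark [415.  242.6  58.2 109.7  26.5]
```

Call:
carry_out:
  steps:
    - [0.45,0.0003,0,0.0007,0,0,0]
    - [0.35,0,0,0,0,0,0]
    - [0.3,0,0,0,0,0,0]
    - [0,0,0,0,0,0,0]
    - [0,0,0,0,0,0,0]
    - [0,0,0,0,0,0,0]
  grip_force: 30

```text
clock: 24.05
tcp_pos: [0.4156, 0.2415, -0.0093]
orientation: [-0.0, 0.973, 0.23, 0.0]
wrist_force: [-0.9, -0.3, 6.0]
finger_gap: 0.0592
```

```bash
python3 d.py; python3 -c "
from h import *
go(487.3,-21.2,160,-12.0)"
```

```text
shift [ 0.0012  0.0011 -0.1493] turn [ 0.0002 -0.0009 -0.0045] tcp [415.6 241.5  -9.3] tx ang 26.64 F [-0.9 -0.3  6. ] gap 59.2 t 24.05
[281.19630991 276.26280877]
11 187 49
[206 156] [347 358]
dark [415.5 239.1  60.1 114.5  26.5]
dark [414.9 240.2  59.2 112.8  26.5]
dark [414.4 241.4  58.2 111.   26.5]
shift [-0.0536  0.267  -0.1693] turn [-1.000e-04 -9.000e-04  6.744e-01] tcp [415.6 241.5  -9.3] tx ang 26.64 F [-0.2  0.3  4.7] gap 59.4 t 24.1
```

Call:
carry_out:
  steps:
    - [0,0,0,-0.005,0,0,0]
    - [0,0,0,-0.02,0,0,0]
    - [0,0,0,-0.04,0,0,0]
    - [0,0,0,-0.045,0,0,0]
    - [0,0,0,-0.04,0,0,0]
    - [0,-0.004,0.02,-0.02,0,0,0]
    - [0,-0.008,0.04,0,0,0,0]
    - [0,-0.01,0.05,0,0,0,0]
    - [0,-0.01,0.05,0,0,0,0]
    - [0,-0.01,0.05,0,0,0,0]
    - [0,-0.008,0.04,0,0,0,0]
    - [0,-0.0036,0.017,0,0,0,0.06]
    - [0,0,0,0,0,0,0.1]
    - [0,0,0,0,0,0,0.12]
    - [0,0,0,0,0,0,0.12]
    - [0,0,0,0,0,0,0.12]
    - [0,0,0,0,0,0,0.1]
    - [0,0,0,0,0,0,0.054]
    - [0,0,0,0,0,0,0]
    - [0,0,0,0,0,0,0]

```text
clock: 26.6
tcp_pos: [0.4867, -0.0209, 0.1602]
orientation: [-0.0, 0.995, -0.104, -0.0]
wrist_force: [-0.0, 0.9, -1.0]
finger_gap: 0.0593
```

```bash
python3 - <<'E'
from h import *
go(487.3,-21.2,93,-12)
c=cam("wrist"); s,R=st()
H,S,V=hsv(c); r=blob((S>80)&(H<20)&(V<170)&(V>20),(277,260)); print(r.min(0),r.max(0))
q=rect(plane(c,r,s["tcp_pos"][2]+.0234,True)); print("dark",q,R.T@np.r_[q[:2]/1e3-s["tcp_pos"][:2],0]*1e3)
cv2.imwrite("pics/w10.png",c["color"][:,:,::-1])
E
```

```text
shift [0.0006 0.0002 0.0672] turn [-0.      0.0004  0.0013] tcp [486.7 -20.9 160.2] tx ang -11.93 F [-0.   0.9 -1. ] gap 59.3 t 26.6
[204 128] [347 357]
dark [488.3 -15.8  63.5 122.5 -12.1] [ 3.99572369e-01 -5.40809704e+00 -7.04386133e-05]
```

View pics/w10.png

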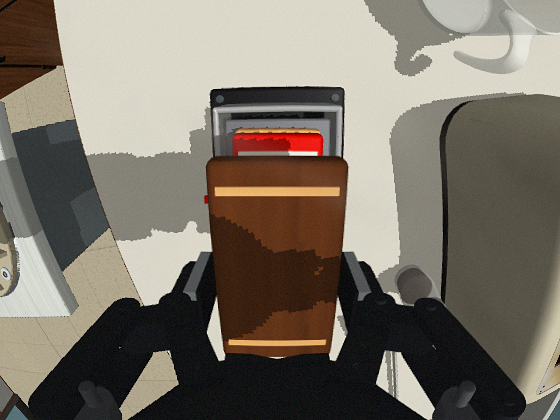

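The dark board is held square, in rows 157–355, above the dispenser. The red and light end faces show behind it at rows 128–155. I'll check the far-end flushness of red on light numerically.

```bash
python3 - <<'E'
from h import *
import cv2
c=cam("wrist"); im=c["color"]
for x in (262,300):
  for y in range(122,142,1): print(y,im[y,x],end=' ')
  print()
a=np.array([.2079,.9781])
for z in(.074,.088,.102):
  print(z,[ (y,round(float((plane(c,(280,y),z,True)[0,:2]*1000-[487.4,-20.8])@a),1)) for y in range(126,138)])
E
```

```text
122 [128 128 133] 123 [127 126 128] 124 [130 133 133] 125 [128 130 132] 126 [126 127 135] 127 [122 114 113] 128 [127  87  48] 129 [177 130  75] 130 [221 166  99] 131 [231 169 102] 132 [187 116  65] 133 [120   7  10] 134 [160  16   4] 135 [200   8   0] 136 [220  19  13] 137 [229  22  14] 138 [236  31  23] 139 [211  25  15] 140 [141  21  12] 141 [145  23  22] 
122 [138 137 142] 123 [138 139 143] 124 [140 141 144] 125 [139 142 143] 126 [137 139 145] 127 [125 124 125] 128 [113  80  47] 129 [162 114  64] 130 [211 159  92] 131 [233 174 104] 132 [202 127  75] 133 [116   0   0] 134 [160   2   0] 135 [196   0   0] 136 [221  10  11] 137 [231  17   6] 138 [237  27  21] 139 [239  23  17] 140 [238  27  16] 141 [239  27  16] 
0.074 [(126, 55.7), (127, 54.9), (128, 54.2), (129, 53.5), (130, 52.7), (131, 52.0), (132, 51.2), (133, 50.5), (134, 49.7), (135, 49.0), (136, 48.2), (137, 47.5)]
0.088 [(126, 57.1), (127, 56.4), (128, 55.7), (129, 55.0), (130, 54.3), (131, 53.6), (132, 52.9), (133, 52.2), (134, 51.5), (135, 50.8), (136, 50.1), (137, 49.4)]
0.102 [(126, 58.6), (127, 57.9), (128, 57.3), (129, 56.6), (130, 56.0), (131, 55.3), (132, 54.6), (133, 54.0), (134, 53.3), (135, 52.7), (136, 52.0), (137, 51.3)]
```

Red sits about 1–1.5 mm towards the near end, which is small. I'll aim the dark board between the two, allowing for that bias.

Call:
carry_out:
  steps:
    - [0,0.0006,-0.0008,0.015,0,0,0.001]
    - [0,0,0,0.025,0,0,0]
    - [0,0,0,0.015,0,0,0]
    - [0,0,0,0.007,0,0,0]
    - [0,0,0,0.003,0,0,0]
    - [0,0,0,0,0,0,0]
    - [0,0,0,0,0,0,0]

```text
clock: 27.58
tcp_pos: [0.4883, -0.0208, 0.0959]
orientation: [0.0, 0.994, -0.105, 0.001]
wrist_force: [0.2, 0.3, 0.0]
finger_gap: 0.0587
```

```bash
python3 -c "
from h import *
go(487.5,-20.2,92.5,-12.0)"
```

```text
shift [-0.0009 -0.0004  0.0034] turn [ 0.0001 -0.0012 -0.0005] tcp [488.3 -20.8  95.9] tx ang -12.03 F [0.2 0.3 0. ] gap 58.7 t 27.57
```

Call:
carry_out:
  steps:
    - [0,0,-0.0003,0.0015,0,0,0]
    - [0,0,0,0.001,0,0,0]
    - [0,0,0,0,0,0,0]
    - [0,0,0,0,0,0,0]

```text
clock: 28.08
tcp_pos: [0.4878, -0.0204, 0.0928]
orientation: [0.0, 0.994, -0.105, -0.0]
wrist_force: [0.5, -0.1, -1.2]
finger_gap: 0.0595
```

```bash
python3 -c "
from h import *
go(487.5,-20.2,92.5,-12.0)"
```

```text
shift [-0.0003 -0.0002  0.0003] turn [ 0.0001  0.     -0.0006] tcp [487.8 -20.4  92.8] tx ang -12.03 F [ 0.5 -0.1 -1.2] gap 59.5 t 28.07
```

Call:
carry_out:
  steps:
    - [0,-0.0003,-0.0002,0.0005,0,0,0]
    - [0,0,0,0,0,0,0]
    - [0,0,0,0,0,0,0]

```text
clock: 28.45
tcp_pos: [0.4878, -0.0204, 0.0926]
orientation: [0.0, 0.994, -0.105, 0.0]
wrist_force: [-1.1, -1.8, 2.0]
finger_gap: 0.0591
```

Call:
carry_out:
  steps:
    - [0.42,0,0,0,0,0,0]
    - [0.48,0,0,0,0,0,0]
    - [0.6,0,0,0,0,0,0]
    - [0.7,0,0,0,0,0,0]
    - [0.7,0,0,0,0,0,0]
    - [0.7,0,0,-0.01,0,0,0]
    - [0.7,0,0,-0.04,0,0,0]
    - [0.7,0,0.02,-0.05,0,0,0]
    - [0.7,0,0.03,-0.05,0,0,0]
    - [0.7,0,0.03,0,0,0,0]
    - [0.7,0,0,0,0,0,0]
    - [0.7,0,0,0,0,0,0]

```text
clock: 29.95
tcp_pos: [0.4706, -0.098, 0.2423]
orientation: [-0.0, 0.994, -0.105, -0.0]
wrist_force: [0.9, 0.4, -0.4]
finger_gap: 0.0724
```

```bash
python3 - <<'E'
from h import *
go(487.3,-21.2,160,-12)
c=cam("wrist"); s,R=st()
H,S,V=hsv(c); m=cv2.morphologyEx(((S>110)&(H<20)&(V<170)&(V>20)).astype(np.uint8),cv2.MORPH_OPEN,np.ones((5,5)))
r=blob(m,(277,95)); print(r.min(0),r.max(0))
print("dark",rect(plane(c,r,.116,True)))
x,y=277,100; im=c["color"][0:210,140:420,::-1]; cv2.imwrite("pics/w11.png",cv2.resize(im,None,fx=2.8,fy=2.8,interpolation=cv2.INTER_CUBIC))
E
```

```text
shift [ 0.0003 -0.0786  0.0823] turn [-0.0004  0.0004 -0.0009] tcp [470.6 -98.  242.3] tx ang -12.05 F [ 0.9  0.4 -0.4] gap 72.4 t 29.95
[243  33] [312 157]
dark [487.9 -21.2  58.8 108.1 -12.2]
```

View pics/w11.png

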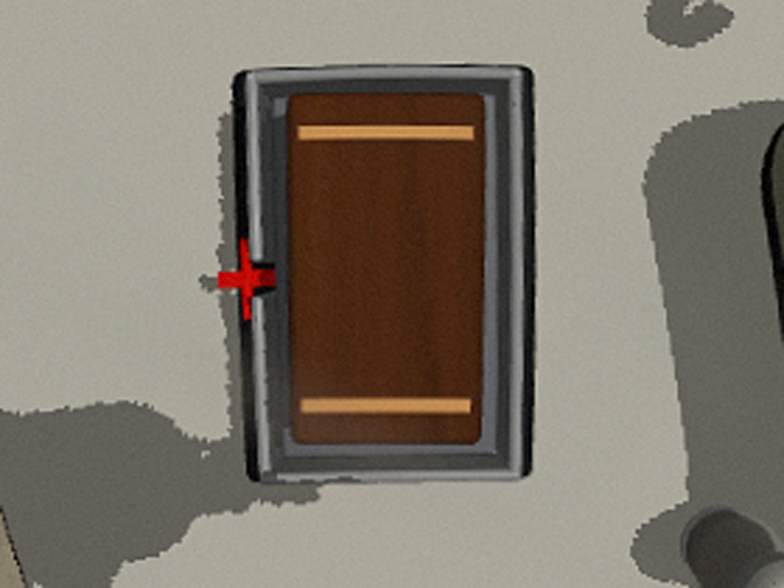

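The dark board lies squarely in the well, with corners at about crop (288,95) and (482,443) and nothing showing beneath. Measured centres are light (487.4,-20.8), red (487.2,-21.9) and dark (487.9,-21.2) mm, so all agree within about 1 mm. Next I'll shut the gripper and press.

Call:
carry_out:
  steps:
    - [0,0,-0.02,0,0,0,0]
    - [-1,0,-0.03,0.02,0,0,0]
    - [-1,0,-0.02,0.03,0,0,0]
    - [-1,0.0003,-0.0086,0.025,0,0,0]
    - [-1,0,0,0.015,0,0,0]
    - [-1,0,0,0,0,0,0]
    - [-1,0,0,0,0,0,0]
    - [-1,0,0,0,0,0,0]
    - [-1,0,0,0,0,0,0]

```text
clock: 31.12
tcp_pos: [0.488, -0.022, 0.153]
orientation: [0.0, 0.994, -0.105, 0.001]
wrist_force: [-0.7, -0.6, 1.0]
finger_gap: 0.0
```

```bash
python3 -c "
from h import *
go(487.5,-21.3,116,-12.0)"
```

```text
shift [-0.0007 -0.0006  0.037 ] turn [ 0.0001 -0.0013 -0.0011] tcp [488. -22. 153.] tx ang -12.06 F [-0.7 -0.6  1. ] gap 0.0 t 31.12
```

Call:
carry_out:
  steps:
    - [-1,0,-0.0005,0.006,0,0,0]
    - [-1,0,0,0.005,0,0,0]
    - [-1,0,0,0.003,0,0,0]
    - [-1,0,0,0.001,0,0,0]
    - [-1,0,0,0,0,0,0]

```text
clock: 31.75
tcp_pos: [0.4876, -0.0211, 0.1372]
orientation: [0.0, 0.994, -0.105, -0.0]
wrist_force: [0.4, 0.5, -0.2]
finger_gap: 0.0001
```

Call:
carry_out:
  steps:
    - [-1,0,0,0.002,0,0,0]
    - [-1,0,0,0.002,0,0,0]
    - [-1,0,0,0.001,0,0,0]
    - [-1,0,0,0,0,0,0]

```text
clock: 32.25
tcp_pos: [0.4876, -0.0211, 0.1322]
orientation: [0.0, 0.994, -0.105, -0.0]
wrist_force: [-0.8, 0.4, 0.2]
finger_gap: 0.0001
```

Call:
carry_out:
  steps:
    - [-1,0,0,0.002,0,0,0]
    - [-1,0,0,0.001,0,0,0]
    - [-1,0,0,0,0,0,0]

```text
clock: 32.62
tcp_pos: [0.4876, -0.0211, 0.1292]
orientation: [0.0, 0.994, -0.105, -0.0]
wrist_force: [-0.4, -0.4, -0.4]
finger_gap: -0.0002
```

Call:
carry_out:
  steps:
    - [-1,0,0,0.002,0,0,0]
    - [-1,0,0,0.001,0,0,0]
    - [-1,0,0,0,0,0,0]

```text
clock: 33.0
tcp_pos: [0.4876, -0.0211, 0.1262]
orientation: [0.0, 0.994, -0.105, -0.0]
wrist_force: [-1.0, 0.5, 0.1]
finger_gap: 0.0001
```

Call:
carry_out:
  steps:
    - [-1,0,0,0.002,0,0,0]
    - [-1,0,0,0.001,0,0,0]
    - [-1,0,0,0,0,0,0]

```text
clock: 33.38
tcp_pos: [0.4876, -0.0211, 0.1232]
orientation: [0.0, 0.994, -0.105, -0.0]
wrist_force: [-0.5, 0.0, -0.5]
finger_gap: 0.0
```

Call:
carry_out:
  steps:
    - [-1,0,0,0.002,0,0,0]
    - [-1,0,0,0.001,0,0,0]
    - [-1,0,0,0,0,0,0]

```text
clock: 33.75
tcp_pos: [0.4876, -0.0211, 0.1201]
orientation: [0.0, 0.994, -0.105, -0.0]
wrist_force: [1.3, 0.1, 0.0]
finger_gap: -0.0001
```

Call:
carry_out:
  steps:
    - [-1,0,0,0.002,0,0,0]
    - [-1,0,0,0,0,0,0]

```text
clock: 34.0
tcp_pos: [0.4875, -0.0211, 0.1181]
orientation: [0.0, 0.994, -0.105, -0.0]
wrist_force: [-0.6, 0.7, 0.2]
finger_gap: -0.0001
```

Call:
carry_out:
  steps:
    - [-1,0,0,0.002,0,0,0]
    - [-1,0,0,0,0,0,0]

```text
clock: 34.25
tcp_pos: [0.4875, -0.0211, 0.1161]
orientation: [0.0, 0.994, -0.105, -0.0]
wrist_force: [0.7, -0.2, -0.3]
finger_gap: 0.0
```

Call:
carry_out:
  steps:
    - [-1,0,0,0.002,0,0,0]
    - [-1,0,0,0,0,0,0]

```text
clock: 34.5
tcp_pos: [0.4876, -0.0211, 0.1141]
orientation: [0.0, 0.994, -0.105, -0.0]
wrist_force: [-0.2, -0.3, -0.2]
finger_gap: 0.0001
```

Call:
carry_out:
  steps:
    - [-1,0,0,0.002,0,0,0]
    - [-1,0,0,0,0,0,0]

```text
clock: 34.75
tcp_pos: [0.4875, -0.0211, 0.1121]
orientation: [0.0, 0.994, -0.105, -0.0]
wrist_force: [0.8, 0.7, 0.2]
finger_gap: 0.0002
```

Call:
carry_out:
  steps:
    - [-1,0,0,0.0015,0,0,0]
    - [-1,0,0,0,0,0,0]

```text
clock: 35.0
tcp_pos: [0.4876, -0.0211, 0.1107]
orientation: [0.0, 0.994, -0.105, -0.0]
wrist_force: [-1.1, 0.2, 0.2]
finger_gap: 0.0002
```

Call:
carry_out:
  steps:
    - [-1,0,0,0.0015,0,0,0]
    - [-1,0,0,0,0,0,0]

```text
clock: 35.25
tcp_pos: [0.4876, -0.0211, 0.1092]
orientation: [0.0, 0.994, -0.105, -0.0]
wrist_force: [-0.8, 0.4, -0.4]
finger_gap: -0.0
```

Call:
carry_out:
  steps:
    - [-1,0,0,0.0015,0,0,0]
    - [-1,0,0,0,0,0,0]

```text
clock: 35.5
tcp_pos: [0.4876, -0.0211, 0.1076]
orientation: [0.0, 0.994, -0.105, -0.0]
wrist_force: [-0.4, 0.7, 0.4]
finger_gap: 0.0001
```

Call:
carry_out:
  steps:
    - [-1,0,0,0.0015,0,0,0]
    - [-1,0,0,0,0,0,0]

```text
clock: 35.75
tcp_pos: [0.4878, -0.0211, 0.1065]
orientation: [0.0, 0.994, -0.105, 0.0]
wrist_force: [-0.7, -0.5, 3.4]
finger_gap: -0.0001
```

Contact at TCP z of about 107 mm with 3.4 N. I'll take a pointer baseline, then press.

```bash
cat > p.py <<'E'
from h import *
go(487.5,-21.3,87,-12)
P=np.array([.487,-.021,0])+np.array([-.978,.208,0])*.052
for n in("scene","wrist"):
    c=cam(n);H,S,V=hsv(c); m=(((H<8)|(H>172))&(S>140)&(V>60)).astype(np.uint8)
    def proj(X):
        u=c["R"]@X+c["t"]
        if n=="wrist":
            th=np.arctan2(np.hypot(*u[:2]),u[2]); return u[:2]/np.hypot(*u[:2])*th*c["K"][0,0]+c["K"][:2,2]
        return u[:2]/u[2]*c["K"][0,0]+c["K"][:2,2]
    q=[proj(P+[0,0,z]) for z in(.07,.05,.03)]; print(n,"expect z70,50,30",np.round(q,1).tolist())
    g=((H>40)&(H<85)&(S>80)).astype(np.uint8)
    for nm,mm in(("red",m),("green",g)):
        k,_,st_,ce=cv2.connectedComponentsWithStats(mm)
        for i in range(1,k):
            if np.linalg.norm(ce[i]-q[1])<45 and st_[i,4]>2: print(" ",nm,ce[i].round(1),st_[i])
E
python3 p.py
```

```text
shift [-0.0003  0.0002  0.0195] turn [ 0.0001 -0.0004 -0.0006] tcp [487.8 -21.1 106.5] tx ang -12.03 F [-0.7 -0.5  3.4] gap -0.1 t 35.75
scene expect z70,50,30 [[308.0, 225.0], [307.7, 231.3], [307.3, 237.6]]
  red [310.9 213. ] [296 210  31   6 156]
wrist expect z70,50,30 [[194.7, 223.3], [201.2, 212.2], [206.9, 202.7]]
  red [200.8 225. ] [186 203  30  42 404]
```

Call:
carry_out:
  steps:
    - [-1,0,0,0.002,0,0,0]
    - [-1,0,0,0.002,0,0,0]
    - [-1,0,0,0.002,0,0,0]
    - [-1,0,0,0.002,0,0,0]
    - [-1,0,0,0.002,0,0,0]
    - [-1,0,0,0,0,0,0]
    - [-1,0,0,0,0,0,0]

```text
clock: 36.72
tcp_pos: [0.4878, -0.0211, 0.0966]
orientation: [0.0, 0.994, -0.105, 0.0]
wrist_force: [-1.8, 0.7, 7.4]
finger_gap: 0.0002
```

```bash
python3 p.py
```

```text
shift [-0.0002  0.0002  0.0096] turn [ 0.0001 -0.0004 -0.0005] tcp [487.8 -21.1  96.6] tx ang -12.03 F [-1.8  0.7  7.4] gap 0.2 t 36.73
scene expect z70,50,30 [[308.0, 225.0], [307.7, 231.3], [307.3, 237.6]]
  red [311.  216.1] [295 214  32   6 160]
wrist expect z70,50,30 [[191.0, 229.6], [198.1, 217.5], [204.1, 207.3]]
  red [201.1 227.4] [186 219  30  26 290]
```

The red board in the scene view sank 3.1 px, about 10 mm, which matches TCP travel. I'll press the remaining 9.5 mm.

Call:
carry_out:
  steps:
    - [-1,0,0,0.002,0,0,0]
    - [-1,0,0,0.002,0,0,0]
    - [-1,0,0,0.002,0,0,0]
    - [-1,0,0,0.002,0,0,0]
    - [-1,0,0,0.0015,0,0,0]
    - [-1,0,0,0,0,0,0]
    - [-1,0,0,0,0,0,0]
    - [-1,0,0,0,0,0,0]

```text
clock: 37.83
tcp_pos: [0.4878, -0.0211, 0.0875]
orientation: [0.0, 0.994, -0.105, 0.0]
wrist_force: [-3.2, -0.2, 10.5]
finger_gap: 0.0001
```

```bash
python3 p.py; python3 - <<'E'
from h import *
c=cam("wrist");s,R=st()
H,S,V=hsv(c); m=cv2.morphologyEx(((S>110)&(H<20)&(V<170)&(V>20)).astype(np.uint8),cv2.MORPH_OPEN,np.ones((5,5)))
b=blob(m,(277,260)); print(b.min(0),b.max(0),rect(plane(c,b,.096,True)))
E
```

```text
shift [-0.0003  0.0002  0.0005] turn [ 0.0001 -0.0008 -0.0005] tcp [487.8 -21.1  87.5] tx ang -12.03 F [-3.2 -0.2 10.5] gap 0.1 t 37.83
scene expect z70,50,30 [[308.0, 225.0], [307.7, 231.3], [307.3, 237.6]]
  red [312.4 218.7] [295 216  32   6 129]
wrist expect z70,50,30 [[187.3, 235.8], [194.9, 222.7], [201.4, 211.7]]
  red [207.7 229. ] [200 219  16  26 162]
  red [189.3 224.6] [186 220   8  10  67]
[212 143] [340 301] [491.   -6.   59.1  85.8 -12.1]
```

Call:
carry_out:
  steps:
    - [-1,0,0,0.0006,0,0,0]
    - [-1,0,0,0,0,0,0]
    - [-1,0,0,0,0,0,0]
    - [-1,0,0,0,0,0,0]

```text
clock: 38.48
tcp_pos: [0.4878, -0.0211, 0.087]
orientation: [0.0, 0.994, -0.105, 0.0]
wrist_force: [-2.8, 0.0, 11.2]
finger_gap: -0.0
```

```bash
python3 -c "
from h import *
go(487.5,-21.3,87,-12.0); print(env.hand_in())"
```

```text
shift [-0.0003  0.0002 -0.    ] turn [ 0.0002 -0.0008 -0.0005] tcp [487.8 -21.1  87. ] tx ang -12.03 F [-2.8  0.  11.2] gap -0.0 t 38.48
the job is handed in; nothing more can be done
None
```

I laid the red board on the light one and the dark board on the red, letting go of each. I then pressed the middle of the pile with the shut fingertips and handed in at 38.5 s while still holding it down.

**Alignment:** The board centres, measured after each release, were light (487.4, -20.8), red (487.2, -21.9) and dark (487.9, -21.2) mm, with yaw within about 0.2°. So they agree to about 1 mm, except that one look at the red board's far end suggested it was inset up to about 2 mm. I left that as it was and did not measure the flushness again once the pile was pressed.

**Press depth:** Arm travel from contact gives about 20 mm at a steady 11 N. The scene camera read about 18 mm just before the last half millimetre, with its view partly blocked. Both are inside the 15–25 mm band, but I never saw the pointer against the green band itself.

**Disagreement with the text:** With the jaws at about 60 mm, the fingertips stood some 10–20 mm behind the reported TCP, not 19 mm ahead. I had to find the grasp height by lowering in small steps and re-closing the jaws, so the first few closes on the red board passed above it without moving it.

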